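# Test a screw cap on the thread gauge and sort it

### The arm

A 6-joint arm with a two-finger parallel gripper is mounted at the origin on a cart in front of the work surface, level with it; the furniture and walls round the work are solid. World frame = base frame: x ahead of the robot, y to its left, z up, the work surface at z = 0. Lengths are in m, angles in rad, forces in N, time in s.
With the tool pointing down it reaches from about 0.35 to 0.775 m from the base axis. Payload 5.5 kg.
Tool frame: the origin (TCP) lies between the finger pads; the fingertips stand 17 mm ahead of it and the grasp point (between the pads) lies 2 mm behind it (env.finger_overhang is the distance from the TCP to the fingertips, in m); z points along the fingers, y is the line along which they close (so a half turn about z gives the same grasp; the last joint's range is limited). The gripper opens to 85 mm and grips with 20 to 120 N. Pads are 22 mm wide; open, the fingers measure 114 mm over their backs; the gripper's body (76 mm by 85 mm) begins 54 mm behind the grasp point. The pads swing forward as they close: fully open they stand 13 mm farther back than shut.
Start: joints at [1.13, 0.313, 0.046, 1.304, 0, 1.431], TCP at [0.17, 0.549, 0.225] pointing down, gripper open.
Joint ranges: [-2.76, 2.76], [-0.86, 1.69], [-1.03, 1.26], [-2.2, 2.34], [-1.47, 1.5], [-3.14, 3.14]. Speed limits (rad/s): [2.57, 2.57, 3.14, 3.14, 3.14, 3.14].

### API

Orientations are given as a unit quaternion [w, x, y, z].
In Python, from workcell import env gives the robot as it stands. The module is installed in compiled form; this text tells all that it offers.
- The arm moves only by the shell command python3 -m pendant 'ROWS' [FORCE]. ROWS is JSON, a list of rows, each a list of 5 numbers: the gripper's target within -1 to 1 (fully open at 1, half-way at 0, shut at -1), then the shift along the tool's x, y, z in m, then the turn about the tool's z in rad. A call has 1 to 8 rows; each row shifts and turns the commanded pose from where the row before left it, along the tool's axes as they then stand; what a row does not reach is not made up. A row lasts 1/8 s, in which the tool goes at most 62.5 mm and 10.7 degrees, less where a joint would pass 70% of its speed; a pose out of reach is approached as far as the arm can. A call with a gripper value outside its range is refused whole. The fingers move at their own pace and stop on an object; FORCE is the grip in N (left out, the last holds). Time passes only in rows, so rows that do not move let the fingers close. It gives the time, the measured TCP pose, the force, the opening and the grip force at its end, in the units of the state.
- env.get_state(): the state, without advancing time (a new reading comes with each control period).
- env.read_camera(name): name is "scene" or "top"; returns the picture (480x640x3 uint8, red, green, blue); there is no depth.
- env.calibration(name): a dict with "K" (3x3 intrinsics, pixels), "distortion" ([k1, k2, p1, p2, k3] as OpenCV has them; the pictures are not rectified), "T" (4x4, takes a point from camera to world coordinates). Camera axes: x right, y down, z forward; pixel columns grow to the right and rows downward; lengths in m; the calibration is good to about 2 mm. A picture is of the moment at which its call begins. calibration takes no time and is no camera call.
- env.hand_in(): hands the job in; it is judged then, once.
Trained networks look in the newest picture that a camera, given by its name, has taken for a name from the list of things; names that differ only in an ending like _2 or _b are one class to them, and where a whole thing is asked for, a point or a joint stands for the part that bears it (a point fixed in the world has none). Each returns a list of dicts, best first, with "score" (0 to 1); they miss things now and then, are a little off and sometimes report something else, mostly with a low value. They report only what shows in the picture. A call takes as long as a camera call. They do not tell look-alikes from the thing itself.
- env.recognise(camera, label): "centre" ([column, row] in pixels, amid what is visible of it).
The state is a dict: "clock": time; "joint_pos": joint angles; "qvel": joint speeds; "tau": joint torques, N m; "tcp_pos": TCP position; "orientation": TCP orientation; "wrist_force": force on the tool from outside, world axes, zero at the start; "ft_torque": the same for the moment, N m; "finger_gap": finger opening in m; "grip_force": force on a finger pad.
Only numpy, scipy, OpenCV 4.12 (cv2) and the standard library are available. Lean on these libraries where they do the work, as an engineer would, in place of code of your own. Each camera call takes 0.05 s, during which the arm holds its last target. There are 200 camera calls.

### The job

Find out whether the hexagon-headed screw cap is good: set it on the threaded gauge and screw it down clockwise, gently and without forcing it, as far as it will go. Then unscrew it and stand it upright in the green bin if it went fully home against the brass flange, or in the red bin if it stopped short. Do not disturb the other things on the bench.

Things in the scene. Friction and masses are not known exactly. Their poses are not given: they have to be found in the camera images.
- cap: screw cap, 90 to 180 g: round black skirt 54 mm across, 36 mm tall, open below, with an aluminium hexagon head. Stands rim down on the blue soldering mat; origin at the centre of the rim, z up. Inside, three brass pins (5 mm thick, centres 6 mm above the rim, at 0, 120, 240 degrees from its x axis) act as its thread. It may be good or bad, which cannot be seen from outside.
- cap_head (a point): centre of the top of the cap's hexagon head, 58 mm above the rim. The head is 46 mm across flats, its sides 24 mm tall; two flats face the cap's +x and -x, the others follow every 60 degrees
- gauge: thread gauge, fixed: dark round foot 110 mm across and 10 mm high, brass flange 66 mm across on it, and a steel stud with a coarse right-hand three-start thread, 43.6 mm outside diameter. Origin under the foot's centre, z up. Cap and gauge must not press on each other with more than 40 N; wrenching on past the stop soon exceeds that
- gauge_seat (a point): centre of the flange's upper face, 20 mm above the bench, axes as the gauge. A good cap screws down until its rim lies at this height. A bad one is stopped by an obstruction inside that meets the stud's top when its rim is still 4.5 mm above. Pressed down at that stop, it has about 0.35 rad more of free turn before it jams
- stud_top (a point): top of the thin pilot pin on the stud, on the axis, 32.5 mm above the flange. Thread: lead 36 mm a turn (5.7 mm a radian), clockwise from above is down; the three ridges' upper ends are at 0, 120, 240 degrees from this point's x axis (white dots on the foot). The cap has about 1 mm play sideways and 2 mm along the thread
- ridge_end (a point): upper end of one of the three thread ridges, at the middle of the ridge. A cap set on straight with its pins 25 degrees counter-clockwise (from above) of the ridge ends rests on the ridges with its rim 10.5 mm above the flange; turned clockwise it sinks with the thread and is home after 1.84 rad
- green_bin_in (a point): centre of the inner floor (4 mm above the bench) of the fixed green bin for good caps, inside 108 x 108 mm, walls 32 mm high over the bench
- red_bin_in (a point): centre of the inner floor (4 mm above the bench) of the fixed red bin for bad caps, same size
- pcb_small: loose bystander, small green circuit board 78 x 116 x 14 mm, origin under its centre
- tip_cleaner: loose bystander, round white tip cleaner pot, 65 mm across, 44 mm tall, origin under its centre
- big_capacitor: loose bystander, upright dark blue capacitor can, 35 mm across, 51 mm tall, origin under its centre
Things that resemble listed ones, but are neither listed nor needed, are in the scene too. What is shaped like the cap but pink or purple is not meant.

How it is judged:
On the way:
1. the cap has been screwed down on the gauge as far as it will go: a good one until its rim is within 1.5 mm of the flange, a bad one until its rim is within 6.2 mm of the flange (horizontal distance between cap and gauge_seat below 0.004 m and (z of cap in the frame of gauge_seat below 0.0015 m or (y of contact_spring in the frame of cap below 0.009 m and z of cap in the frame of gauge_seat below 0.0062 m))), for 0.2 s.
At the end, for the whole second after the job is handed in: The cap stands upright (within 6 degrees) and at rest on the floor of a bin, released: the green bin if it is a good cap (it goes fully home on the gauge), the red bin if it is a bad one (it stops 4.5 mm short) (angle between cap's own z axis and vertical below 0.1 rad and linear speed of cap below 0.02 m/s and ((y of contact_spring in the frame of cap above 0.009 m and horizontal distance between cap and green_bin_in below 0.045 m and z of cap in the frame of green_bin_in below 0.004 m) or (y of contact_spring in the frame of cap below 0.009 m and horizontal distance between cap and red_bin_in below 0.045 m and z of cap in the frame of red_bin_in below 0.004 m))); the robot touches nothing.
It fails at once if the thread is forced: cap and gauge press on each other with more than 40 N (contact force between cap and gauge above 40 N).
It fails at once if another thing on the bench is pushed aside by more than 30 mm (distance of any of pcb_small, tip_cleaner, big_capacitor from where it was at the start of the episode above 0.03 m).
It also fails if it takes over 67 s, if anything falls off the work surface, if the arm or the gripper's body presses on something with over 40 N, if the wrist force passes 120 N, or if a joint passes its speed limit or range.

## Working session

There is one attempt and no reset: what is moved stays moved. The work goes in short steps, Python scripts to look and compute and a shell command to move; the robot and the scene stay as the last step left them, time stands still between calls to the robot, and variables do not carry over. Pictures are saved under pics/ and viewed, at most 10 in all, crops included, and the job is handed in when it is done.

```bash
mkdir -p pics; cat > h.py <<'E'
import numpy as np, cv2
from workcell import env
def snap(c,f=None):
    im=env.read_camera(c)
    if f: cv2.imwrite('pics/'+f,im[:,:,::-1])
    return im
def ray(c,px):
    k=env.calibration(c);K=np.array(k['K']);T=np.array(k['T'])
    u=cv2.undistortPoints(np.array([[px]],float),K,np.array(k['distortion']))[0,0]
    return T[:3,3],T[:3,:3]@np.array([u[0],u[1],1.])
def at(c,px,z):
    o,d=ray(c,px);return o+d*(z-o[2])/d[2]
def proj(c,P):
    k=env.calibration(c);T=np.linalg.inv(np.array(k['T']))
    r,_=cv2.Rodrigues(T[:3,:3])
    return cv2.projectPoints(np.array(P,float).reshape(-1,3),r,T[:3,3],np.array(k['K']),np.array(k['distortion']))[0][:,0]
E
python3 - <<'E'
from h import *
Z=dict(cap=.03,cap_head=.058,gauge=.01,stud_top=.0525,ridge_end=.04,green_bin_in=.004,red_bin_in=.004,pcb_small=.014,tip_cleaner=.022,big_capacitor=.025)
for c in('top','scene'):
    snap(c,c+'0.png')
    print(c,np.array(env.calibration(c)['T'])[:3,3].round(3))
    for n,z in Z.items():
        print(n,[(np.round(r['score'],2),np.round(r['centre']).astype(int).tolist(),at(c,r['centre'],z)[:2].round(3).tolist()) for r in env.recognise(c,n)[:5]])
print(env.get_state())
E
```

```text
top [0.363 0.21  1.601]
cap [(np.float64(0.78), [304, 162], [0.782, 0.264]), (np.float64(0.77), [300, 186], [0.703, 0.278]), (np.float64(0.72), [178, 302], [0.342, 0.669]), (np.float64(0.67), [156, 286], [0.394, 0.739]), (np.float64(0.65), [296, 278], [0.408, 0.298])]
cap_head [(np.float64(0.81), [154, 284], [0.4, 0.739]), (np.float64(0.73), [305, 162], [0.776, 0.259]), (np.float64(0.6), [295, 281], [0.397, 0.3]), (np.float64(0.56), [298, 183], [0.707, 0.283]), (np.float64(0.5), [411, 260], [0.454, -0.064])]
gauge [(np.float64(0.7), [414, 259], [0.46, -0.081])]
stud_top [(np.float64(0.86), [413, 257], [0.462, -0.071])]
ridge_end [(np.float64(0.58), [416, 256], [0.466, -0.084])]
green_bin_in [(np.float64(0.8), [474, 288], [0.362, -0.27]), (np.float64(0.75), [396, 209], [0.623, -0.032])]
red_bin_in [(np.float64(0.84), [339, 208], [0.631, 0.153]), (np.float64(0.44), [416, 257], [0.467, -0.089])]
pcb_small [(np.float64(0.57), [278, 228], [0.571, 0.355])]
tip_cleaner [(np.float64(0.92), [393, 209], [0.621, -0.02])]
big_capacitor [(np.float64(0.41), [455, 201], [0.643, -0.221])]
scene [-0.
[... 1033 characters left out ...]
19])]
{'clock': 1.1, 'joint_pos': array([ 1.13036530e+00,  3.13175239e-01,  4.61042021e-02,  1.30357736e+00,
       -1.38093064e-05,  1.43117809e+00]), 'qvel': array([-0.00078031, -0.00016309,  0.00135127, -0.00026831,  0.00020679,
       -0.00053252]), 'tau': array([ 7.87594345e-04, -4.80477834e+01,  2.98817915e+01,  4.09806853e-04,
       -2.40454265e-04,  2.60701583e-06]), 'tcp_pos': array([0.1704167 , 0.54922147, 0.22473901]), 'orientation': array([2.77691982e-05, 1.49839951e-01, 9.88710263e-01, 6.89037788e-05]), 'wrist_force': array([-0.37939232, -0.36619805,  1.16240121]), 'ft_torque': array([-0.00174333, -0.00492027,  0.03072258]), 'grip_force': 0.0, 'finger_gap': 0.08536083659846547}
```

View pics/top0.png

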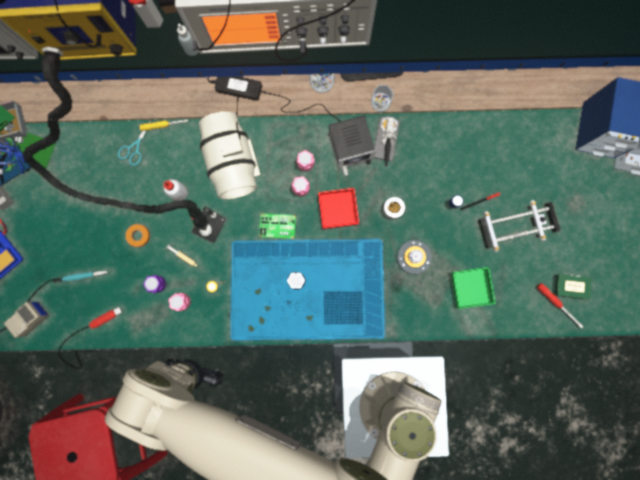

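View pics/scene0.png

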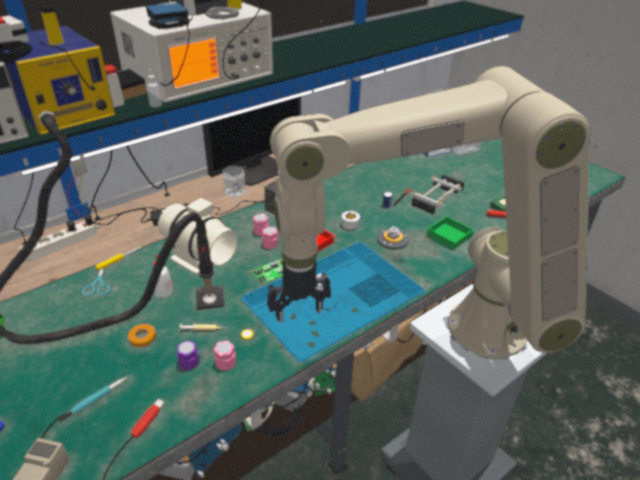

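The cap is the white/aluminium hex on the blue mat, at top px (296,281). The look-alikes are pink at (304,160), (300,186) and (178,302), and purple at (154,284). The gauge is at (414,258), the green bin at (474,288) and the red bin at (338,208). I'll check the cap and gauge in one close crop.

```bash
python3 - <<'E'
from h import *
im=np.mean([snap('top').astype(float) for _ in range(6)],0)
np.save('top0.npy',im)
f=lambda u,v,r=22:cv2.resize(im[v-r:v+r,u-r:u+r].clip(0,255).astype(np.uint8),(400,400),interpolation=cv2.INTER_CUBIC)
cv2.imwrite('pics/crop1.png',np.hstack([f(296,281),f(414,258)])[:,:,::-1])
E
```

```text
(no output)
```

View pics/crop1.png

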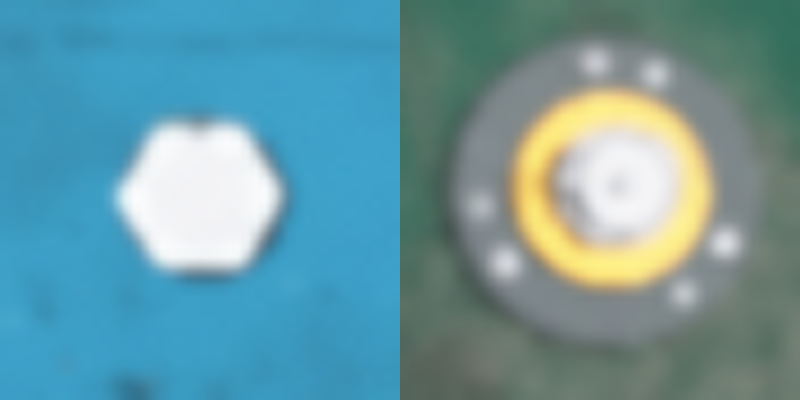

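The left crop shows the white hex head with black skirt edges, two flats facing image up and down, on the blue mat. The right crop shows the gauge with two sets of three dots. One is bigger and brighter, the other about 28° clockwise of it. Next I'll measure both precisely.

```bash
cat >> h.py <<'E'
def hexfit(im,u,v,z,r=18,thr=None):
    """white blob near (u,v): centre and flat direction (deg mod 60) on plane z"""
    p=im[v-r:v+r,u-r:u+r].min(2).clip(0,255).astype(np.uint8)
    s=8;p=cv2.resize(p,None,fx=s,fy=s,interpolation=cv2.INTER_CUBIC)
    m=(p>(thr or cv2.threshold(p,0,255,cv2.THRESH_OTSU)[0])).astype(np.uint8)
    cs=cv2.findContours(m,cv2.RETR_EXTERNAL,cv2.CHAIN_APPROX_NONE)[0]
    c=max(cs,key=cv2.contourArea)[:,0].astype(float)
    px=(c+.5)/s-.5+[u-r,v-r]
    W=np.array([at('top',q,z)[:2] for q in px[::3]])
    h=cv2.moments(W.astype(np.float32).reshape(-1,1,2));cen=np.array([h['m10'],h['m01']])/h['m00']
    d=W-cen;best=[]
    for a in np.radians(np.arange(0,60,.5)):
        n=a+np.arange(6)*np.pi/3
        best.append(np.std(np.max(d@np.array([np.cos(n),np.sin(n)]),1)))
    return cen,np.arange(0,60,.5)[np.argmin(best)],np.max(d@np.array([1,0])),np.sqrt(h['m00'])
E
python3 - <<'E'
from h import *
im=np.load('top0.npy')
print('cap',hexfit(im,296,281,.058))
w=lambda a,b:np.array([414-22+(a-400+.5)*44/400-.5,258-22+(b+.5)*44/400-.5])
D=np.array([at('top',w(*q),.010)[:2] for q in [(594,62),(505,263),(727,243),(655,73),(481,206),(684,294)]])
cA,cB=D[:3].mean(0),D[3:].mean(0);c=(cA+cB)/2;print('gauge',cA,cB,c)
for d in D: e=d-c;print(np.degrees(np.arctan2(e[1],e[0])).round(1)%360,np.hypot(*e).round(4))
# flange: yellow blob
hs=cv2.cvtColor(im.clip(0,255).astype(np.uint8),cv2.COLOR_RGB2HSV)[238:280,392:438]
m=((hs[...,1]>110)&(hs[...,0]>15)&(hs[...,0]<35)).astype(np.uint8)
cs=cv2.findContours(m,cv2.RETR_EXTERNAL,cv2.CHAIN_APPROX_NONE)[0];k=max(cs,key=cv2.contourArea)
(x,y),rr=cv2.minEnclosingCircle(k);print('flange',at('top',(x+392,y+238),.02),rr)
print('pin',at('top',w(619,185),.0525))
# bins
for nm,u,v in(('red',338,208),('green',474,288)):
    a=im[v-30:v+30,u-30:u+30];ch=0 if nm=='red' else 1
    o=[i for i in range(3) if i!=ch]
    m=((a[...,ch]-a[...,o].max(2))>60).astype(np.uint8)
    cs=cv2.findContours(m,cv2.RETR_EXTERNAL,cv2.CHAIN_APPROX_NONE)[0];k=max(cs,key=cv2.contourArea)
    b=cv2.minAreaRect(k);print(nm,b,at('top',(b[0][0]+u-30,b[0][1]+v-30),.032))
print(env.get_state()['clock'])
E
```

```text
cap (array([0.40063387, 0.29753058]), np.float64(59.0), np.float64(0.02513064699641393), np.float64(0.04647475491220437))
gauge [ 0.46743249 -0.08349828] [ 0.46686326 -0.08276402] [ 0.46714788 -0.08313115]
3.3 0.0456
123.5 0.0449
244.2 0.0457
335.4 0.0451
95.7 0.0452
213.8 0.045
flange [ 0.46616918 -0.08079114  0.02      ] 10.308362007141113
pin [ 0.46595079 -0.07927215  0.0525    ]
red ((30.22307586669922, 29.784616470336914), (37.08638381958008, 37.45848846435547), 82.87498474121094) [0.6284633  0.15729616 0.032     ]
green ((29.349998474121094, 29.450000762939453), (37.476661682128906, 37.61808395385742), 81.8698959350586) [ 0.36317704 -0.25947164  0.032     ]
1.4
```

```bash
cat >> h.py <<'E'
from scipy.spatial.transform import Rotation as Rn
def rel(x,y,z,yh=None):
    s=env.get_state();q=s['orientation'];R=Rn.from_quat([q[1],q[2],q[3],q[0]]).as_matrix()
    h=np.degrees(np.arctan2(R[1,1],R[0,1]))
    print('t',round(s['clock'],2),'tcp',s['tcp_pos'].round(4),'yhead',h.round(2),'tilt',np.degrees(np.arccos(-R[2,2])).round(2),'q6',s['joint_pos'][5].round(3),'gap',round(s['finger_gap'],4),'F',s['wrist_force'].round(2),'M',s['ft_torque'].round(3))
    print('shift tool',(R.T@(np.array([x,y,z])-s['tcp_pos'])).round(4), 'turn',None if yh is None else np.radians((h-yh+180)%360-180).round(3))
E
python3 -c "
from h import *
rel(.4006,.2975,.12,119);print(env.finger_overhang)"
```

```text
t 1.4 tcp [0.1704 0.5492 0.2247] yhead 72.77 tilt 0.01 q6 1.431 gap 0.0854 F [0.28 0.32 0.65] M [-0.009 -0.029 -0.03 ]
shift tool [-0.2944 -0.1722  0.1047] turn -0.807
0.017
```

```bash
python3 -m pendant '[[1,-0.049,-0.0287,0.008,0],[1,-0.049,-0.0287,0.008,0],[1,-0.049,-0.0287,0.008,0],[1,-0.049,-0.0287,0.008,0],[1,-0.049,-0.0287,0.008,0],[1,-0.049,-0.0287,0.008,0],[1,0,0,0,0],[1,0,0,0,0]]' 20
python3 -m pendant '[[1,0,0,0,-0.162],[1,0,0,0,-0.162],[1,0,0,0,-0.162],[1,0,0,0,-0.162],[1,0,0,0,-0.162],[1,0,0,0,0]]'
python3 -c "
from h import *
rel(.4006,.2975,.06,119)"
```

```text
clock: 2.4
tcp_pos: [0.4001, 0.2976, 0.1768]
orientation: [-0.0, 0.15, 0.989, 0.0]
wrist_force: [0.1, -0.4, 0.4]
finger_gap: 0.0851
grip_force: 0.0
clock: 3.15
tcp_pos: [0.3992, 0.299, 0.177]
orientation: [0.0, -0.252, 0.968, 0.0]
wrist_force: [-0.6, -0.1, 0.3]
finger_gap: 0.085
grip_force: 0.0
t 3.15 tcp [0.3992 0.299  0.177 ] yhead 119.24 tilt 0.03 q6 -0.029 gap 0.085 F [-0.57 -0.09  0.26] M [ 0.007  0.024 -0.029]
shift tool [-0.0005 -0.0021  0.117 ] turn 0.004
```

```bash
python3 -m pendant '[[1,-0.0005,-0.002,0.04,0],[1,0,0,0.04,0],[1,0,0,0.037,0],[1,0,0,0,0],[-0.4,0,0,0,0],[-0.4,0,0,0,0],[-0.4,0,0,0,0],[-0.4,0,0,0,0]]' 20
python3 -c "
from h import *
rel(.4006,.2975,.06,119);print(env.get_state()['grip_force'])"
```

```text
clock: 4.15
tcp_pos: [0.4021, 0.2964, 0.0604]
orientation: [0.001, -0.252, 0.968, 0.0]
wrist_force: [0.6, 0.0, -0.1]
finger_gap: 0.0258
grip_force: 0.0
t 4.15 tcp [0.4021 0.2964 0.0604] yhead 119.16 tilt 0.08 q6 -0.035 gap 0.0258 F [ 0.59  0.   -0.06] M [-0.004  0.031  0.02 ]
shift tool [0.0007 0.0017 0.0004] turn 0.003
0.0
```

The gap fell to 26 mm with no contact, so the fingers missed the head. I'll look.

```bash
python3 - <<'E'
from h import *
a=snap('top');b=snap('scene')
x,y=proj('scene',[.4,.2975,.05])[0].astype(int)
u,v=296,281
f=lambda i,u,v,r=40:cv2.resize(i[v-r:v+r,u-r:u+r],(400,400),interpolation=cv2.INTER_CUBIC)
cv2.imwrite('pics/c2.png',np.hstack([f(a,u,v),f(b,x,y)])[:,:,::-1]);print(x,y)
E
```

```text
320 282
```

View pics/c2.png

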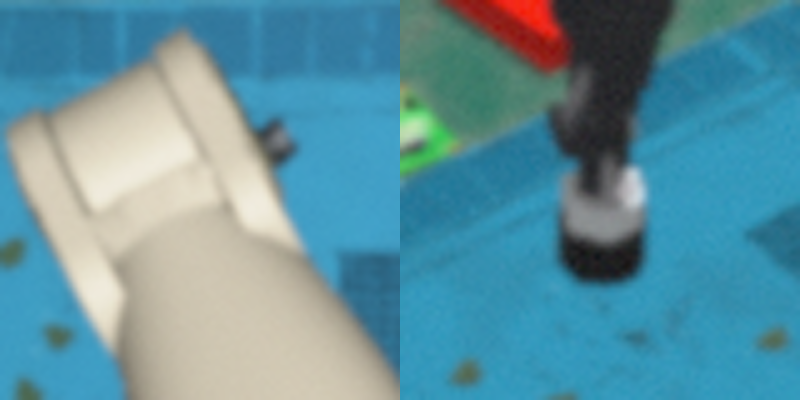

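```bash
python3 -m pendant '[[1,0,0,0,0],[1,0,0,0,0],[1,0,0,0,0],[1,0,0,0,0]]'
python3 - <<'E'
from h import *
a=snap('top');b=snap('scene')
s=env.get_state();print(s['tcp_pos'],s['finger_gap'])
x,y=proj('scene',[.4,.2975,.05])[0].astype(int)
f=lambda i,u,v,r=32:cv2.resize(i[v-r:v+r,u-r:u+r],(600,600),interpolation=cv2.INTER_CUBIC)
t=s['tcp_pos']
for k,P in dict(tcp=t,tip=t-[0,0,.017],head=[.4006,.2975,.058],rim=[.4006,.2975,0]).items():
    print(k,((proj('scene',P)[0]-[x-32,y-32])*600/64).round())
cv2.imwrite('pics/c3.png',f(b,x,y)[:,:,::-1])
E
```

```text
clock: 4.75
tcp_pos: [0.4016, 0.2962, 0.0597]
orientation: [-0.0, -0.252, 0.968, 0.0]
wrist_force: [-0.0, -0.4, 0.2]
finger_gap: 0.0851
grip_force: 0.0
[0.40155575 0.29614768 0.05967849] 0.08524251737516786
tcp [305. 275.]
tip [304. 314.]
head [304. 282.]
rim [299. 414.]
```

View pics/c3.png

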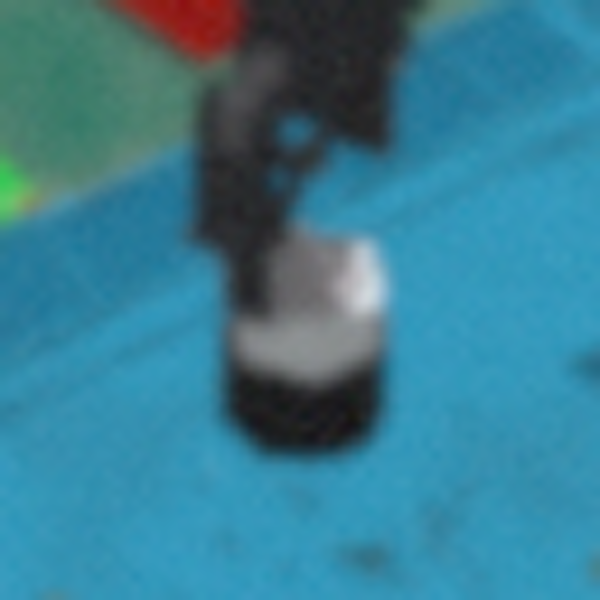

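```bash
python3 - <<'E'
from h import *
x,y=320,282
t=env.get_state()['tcp_pos'];d=np.array([np.cos(np.radians(119)),np.sin(np.radians(119)),0])
for z in(.045,.06,.075):
  for o in (.0425,-.0425):
    P=t+o*d;P[2]=z;print(z,o,((proj('scene',P)[0]-[x-32,y-32])*600/64).round())
for a in range(0,360,60):
    P=[.4006+.0265*np.cos(np.radians(a+29)),.2975+.0265*np.sin(np.radians(a+29)),.058];print(a+29,((proj('scene',P)[0]-[x-32,y-32])*600/64).round())
E
```

```text
0.045 0.0425 [253. 390.]
0.045 -0.0425 [353. 231.]
0.06 0.0425 [254. 355.]
0.06 -0.0425 [355. 196.]
0.075 0.0425 [255. 320.]
0.075 -0.0425 [356. 162.]
29 [229. 260.]
89 [238. 314.]
149 [314. 337.]
209 [380. 304.]
269 [368. 251.]
329 [293. 229.]
```

```bash
python3 -m pendant '[[1,-0.0005,-0.001,0.008,0],[1,0,0,0.007,0],[-0.1,0,0,0,0],[-0.1,0,0,0,0],[-0.1,0,0,0,0],[-0.1,0,0,0,0]]' 20
python3 -c "
from h import *
rel(.4006,.2975,.045,119);print(env.get_state()['grip_force'])
b=snap('scene')
f=lambda i,u,v,r=32:cv2.resize(i[v-r:v+r,u-r:u+r],(600,600),interpolation=cv2.INTER_CUBIC)
cv2.imwrite('pics/c4.png',f(b,320,282)[:,:,::-1])"
```

```text
clock: 5.6
tcp_pos: [0.4027, 0.2957, 0.0449]
orientation: [0.0, -0.252, 0.968, 0.0]
wrist_force: [-0.2, 0.3, -0.2]
finger_gap: 0.0451
grip_force: 21.1
t 5.6 tcp [0.4027 0.2957 0.0449] yhead 119.18 tilt 0.04 q6 -0.037 gap 0.0451 F [-0.22  0.29 -0.21] M [ 0.062 -0.002 -0.018]
shift tool [ 0.0009  0.0026 -0.0001] turn 0.003
21.10053062438965
```

View pics/c4.png

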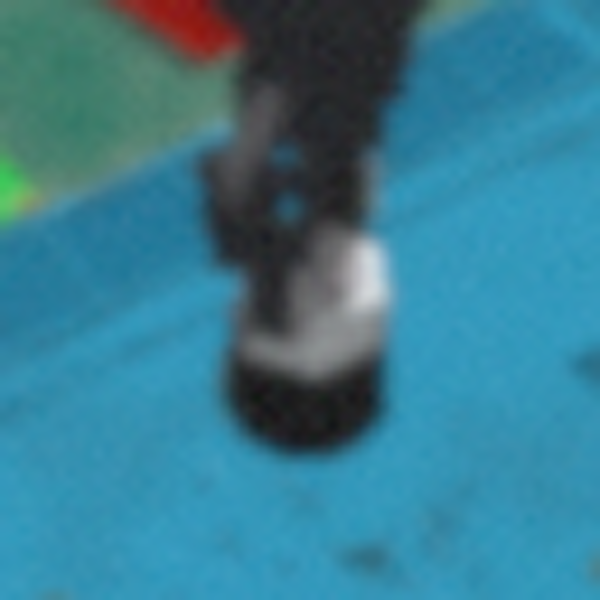

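```bash
python3 -m pendant '[[0.8,0,0,0,0],[0.8,0,0,0.006,0.174],[0.8,0,0,0,0.174],[0.8,0,0,0,0.174],[0.8,0,0,0,0.174],[0.8,0,0,0,0.174],[0.8,0,0,0,0.174],[0.8,0,0,0,0]]' 20
python3 -m pendant '[[-0.1,0,0,0,0],[-0.1,0,0,0,0],[-0.1,0,0,0,0],[-0.1,0,0,0,0]]' 20
python3 -c "
from h import *
rel(.4006,.2975,.039,59);print(env.get_state()['grip_force'])"
```

```text
clock: 6.65
tcp_pos: [0.4025, 0.2955, 0.0387]
orientation: [0.0, 0.263, 0.965, 0.0]
wrist_force: [-0.2, -0.4, -0.1]
finger_gap: 0.0769
grip_force: 0.0
clock: 7.15
tcp_pos: [0.4026, 0.2955, 0.0388]
orientation: [0.0, 0.264, 0.965, 0.0]
wrist_force: [-0.1, -0.4, 1.4]
finger_gap: 0.0452
grip_force: 21.2
t 7.15 tcp [0.4026 0.2955 0.0388] yhead 59.39 tilt 0.02 q6 1.007 gap 0.0452 F [-0.06 -0.36  1.44] M [-0.174  0.068  0.079]
shift tool [ 0.0027  0.0007 -0.0002] turn 0.007
21.22555911540985
```

```bash
python3 -m pendant '[[0.8,0,0,0,0],[0.8,0,0,0,-0.174],[0.8,0,0,0,-0.174],[0.8,0,0,0,-0.174],[0.8,0,0,0,-0.174],[0.8,0,0,0,-0.174],[0.8,0,0,0,-0.174],[0.8,0,0,0,0]]' 20
python3 -m pendant '[[-0.1,0,0,0,0],[-0.1,0,0,0,0],[-0.1,0,0,0,0],[-0.1,0,0,-0.03,0],[-0.1,0,0,-0.04,0],[-0.1,0,0,-0.04,0],[-0.1,0,0,0,0]]' 30
python3 -c "
from h import *
rel(.467,-.083,.149,149);print(env.get_state()['grip_force'])"
```

```text
clock: 8.15
tcp_pos: [0.4024, 0.2955, 0.0386]
orientation: [-0.0, -0.251, 0.968, 0.0]
wrist_force: [0.2, 0.1, 0.5]
finger_gap: 0.0769
grip_force: 0.0
clock: 9.02
tcp_pos: [0.4045, 0.2966, 0.1516]
orientation: [0.003, -0.252, 0.968, 0.001]
wrist_force: [-0.3, -0.8, -3.0]
finger_gap: 0.0452
grip_force: 31.6
t 9.03 tcp [0.4045 0.2966 0.1516] yhead 119.15 tilt 0.35 q6 -0.036 gap 0.0452 F [-0.25 -0.8  -2.99] M [ 0.017 -0.053 -0.02 ]
shift tool [ 0.1303 -0.3619  0.0019] turn -0.521
31.635369658470154
```

```bash
python3 -m pendant '[[-0.1,0.0186,-0.0517,0,0],[-0.1,0.0186,-0.0517,0,0],[-0.1,0.0186,-0.0517,0,0],[-0.1,0.0186,-0.0517,0,0],[-0.1,0.0186,-0.0517,0,0],[-0.1,0.0186,-0.0517,0,0],[-0.1,0.0186,-0.0517,0,0],[-0.1,0,0,0,0]]' 30
python3 -m pendant '[[-0.1,0,0,0,-0.174],[-0.1,0,0,0,-0.174],[-0.1,0,0,0,-0.174],[-0.1,0,0,0.03,0],[-0.1,0,0,0,0]]' 30
python3 -c "
from h import *
rel(.467,-.083,.105,149);print(env.get_state()['grip_force'])
b=snap('scene');a=snap('top')
x,y=proj('scene',[.467,-.083,.06])[0].astype(int);print(x,y)
f=lambda i,u,v,r=32:cv2.resize(i[v-r:v+r,u-r:u+r],(400,400),interpolation=cv2.INTER_CUBIC)
for n,P in dict(rim=[.467,-.083,env.get_state()['tcp_pos'][2]-.0387],flange=[.467,-.083,.02],top=[.467,-.083,.0525]).items(): print(n,(proj('scene',P)[0]-[x-32,y-32])*400/64)
cv2.imwrite('pics/c5.png',np.hstack([f(b,x,y),f(a,414,258)])[:,:,::-1])"
```

```text
clock: 10.02
tcp_pos: [0.4652, -0.0873, 0.1471]
orientation: [-0.001, -0.249, 0.969, 0.0]
wrist_force: [0.9, 0.9, -2.4]
finger_gap: 0.0456
grip_force: 31.9
clock: 10.65
tcp_pos: [0.4624, -0.0821, 0.1159]
orientation: [-0.002, -0.493, 0.87, 0.003]
wrist_force: [-0.8, -0.0, -1.3]
finger_gap: 0.0451
grip_force: 31.9
t 10.65 tcp [ 0.4624 -0.0821  0.1159] yhead 149.12 tilt 0.39 q6 -1.379 gap 0.0451 F [-0.81 -0.01 -1.28] M [-0.013  0.031  0.008]
shift tool [-0.0016 -0.0045  0.0109] turn 0.002
31.924688816070557
394 225
rim [207.36445385 177.01866047]
flange [195.78719105 263.69732601]
top [202.05358513 216.77433572]
```

View pics/c5.png

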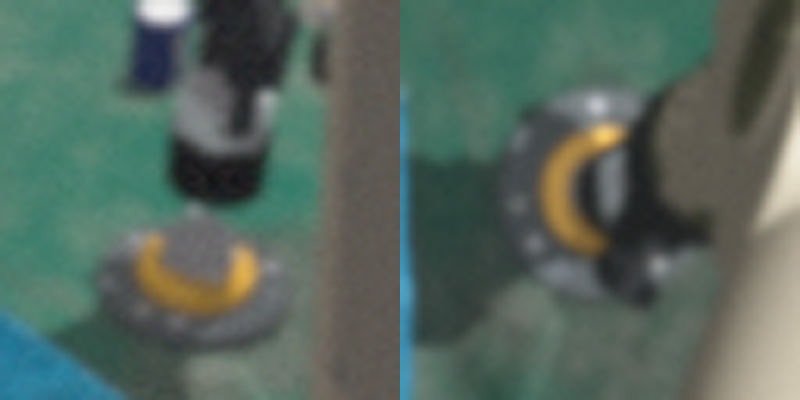

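```bash
cat > m.py <<'E'
from h import *
def go():
    im=np.mean([snap('scene').astype(float) for _ in range(6)],0).clip(0,255).astype(np.uint8)
    t=env.get_state()['tcp_pos']
    x,y=proj('scene',[.467,-.083,.06])[0].astype(int);r=32;s=10
    c=cv2.resize(im[y-r:y+r,x-r:x+r],None,fx=s,fy=s,interpolation=cv2.INTER_CUBIC)
    P=lambda p:(np.array(p)+.5)/s-.5+[x-r,y-r]
    hs=cv2.cvtColor(c,cv2.COLOR_RGB2HSV)
    m=((hs[...,1]>120)&(hs[...,0]>12)&(hs[...,0]<30)).astype(np.uint8)
    k=max(cv2.findContours(m,cv2.RETR_EXTERNAL,cv2.CHAIN_APPROX_NONE)[0],key=cv2.contourArea)[:,0]
    a,b=k[:,0].min(),k[:,0].max();ya=np.median(k[k[:,0]==a][:,1]);yb=np.median(k[k[:,0]==b][:,1])
    print('flange px',P((a,ya)),P((b,yb)),'mid',P(((a+b)/2,0))[0])
    th=np.linspace(0,6.28,200)
    for g in((.467,-.083),(.469,-.085)):
        q=proj('scene',[[g[0]+.033*np.cos(v),g[1]+.033*np.sin(v),.02] for v in th]);print(' pred flange x',g,q[:,0].min().round(2),q[:,0].max().round(2),q[:,0].mean().round(2))
    for dz in(.006,.012,.018):   # skirt rows
        p=proj('scene',t-[0,0,.0387-dz])[0]
        row=cv2.cvtColor(c,cv2.COLOR_RGB2GRAY)[int((p[1]-(y-r)+.5)*s)+40].astype(float)
        xc=int((p[0]-(x-r)+.5)*s); thr=65
        l=xc
        while l>0 and row[l]<thr:l-=1
        rr=xc
        while rr<len(row)-1 and row[rr]<thr:rr+=1
        print('skirt',dz,'pred',p[0].round(2),'meas',P((l,0))[0].round(2),P((rr,0))[0].round(2),'mid',((P((l,0))+P((rr,0)))/2)[0].round(2))
    e=proj('scene',[[.467,-.083,.05],[.468,-.083,.05],[.467,-.082,.05]]);print('px/mm',(e[1:]-e[0]).round(2))
E
python3 -m pendant '[[-0.1,-0.0025,-0.0065,0,0],[-0.1,0,0,0.01,0],[-0.1,0,0,0,0],[-0.1,0,0,0,0]]' 30
python3 -c "
from m import *
rel(.469,-.085,.105,149);go()"
```

```text
clock: 11.25
tcp_pos: [0.4719, -0.0851, 0.1086]
orientation: [-0.0, -0.493, 0.87, 0.0]
wrist_force: [0.3, -0.2, -1.5]
finger_gap: 0.045
grip_force: 31.9
t 11.25 tcp [ 0.4719 -0.0851  0.1086] yhead 149.07 tilt 0.03 q6 -1.377 gap 0.045 F [ 0.3  -0.24 -1.53] M [-0.037 -0.015  0.018]
shift tool [0.0014 0.0025 0.0036] turn 0.001
flange px [383.55 235.45] [402.15 236.  ] mid 392.85
 pred flange x (0.467, -0.083) 383.87 402.82 393.3
 pred flange x (0.469, -0.085) 383.88 402.81 393.31
skirt 0.006 pred 394.46 meas 392.85 398.05 mid 395.45
skirt 0.012 pred 394.65 meas 388.65 400.95 mid 394.8
skirt 0.018 pred 394.84 meas 387.25 401.65 mid 394.45
px/mm [[-0.2  -0.14]
 [-0.21  0.1 ]]
```

```bash
python3 -m pendant '[[-0.1,0.0015,0.0025,0.006,0],[-0.1,0,0,0.006,0],[-0.1,0,0,0,0],[-0.1,0,0,0,0]]' 25
python3 -c "
from m import *
rel(.469,-.0845,.08,149);go()"
```

```text
clock: 12.05
tcp_pos: [0.4692, -0.0851, 0.0966]
orientation: [-0.0, -0.493, 0.87, 0.0]
wrist_force: [0.9, -0.3, -1.6]
finger_gap: 0.0454
grip_force: 32.0
t 12.05 tcp [ 0.4692 -0.0851  0.0966] yhead 149.08 tilt 0.01 q6 -1.379 gap 0.0454 F [ 0.87 -0.3  -1.55] M [-0.027 -0.043 -0.016]
shift tool [-0.0005  0.0005  0.0166] turn 0.001
flange px [383.55 235.5 ] [402.25 236.45] mid 392.9
 pred flange x (0.467, -0.083) 383.87 402.82 393.3
 pred flange x (0.469, -0.085) 383.88 402.81 393.31
skirt 0.006 pred 394.67 meas 392.55 398.85 mid 395.7
skirt 0.012 pred 394.86 meas 389.15 401.05 mid 395.1
skirt 0.018 pred 395.05 meas 387.75 401.85 mid 394.8
px/mm [[-0.2  -0.14]
 [-0.21  0.1 ]]
```

```bash
python3 -m pendant '[[-0.1,0,0.001,0.004,0],[-0.1,0,0,0.004,0],[-0.1,0,0,0,0]]'
python3 -m pendant '[[-0.1,0,0,0.003,0],[-0.1,0,0,0,0]]'
python3 -c "
from h import *
rel(.4695,-.084,.08,149)"
```

```text
clock: 12.72
tcp_pos: [0.4679, -0.0845, 0.0881]
orientation: [-0.0, -0.493, 0.87, 0.0]
wrist_force: [0.3, -0.8, -2.0]
finger_gap: 0.0456
grip_force: 32.0
clock: 12.98
tcp_pos: [0.4682, -0.0846, 0.0854]
orientation: [-0.0, -0.493, 0.87, 0.0]
wrist_force: [-0.3, -0.1, -1.2]
finger_gap: 0.0451
grip_force: 32.0
t 12.97 tcp [ 0.4682 -0.0846  0.0854] yhead 149.08 tilt 0.03 q6 -1.379 gap 0.0451 F [-0.31 -0.12 -1.22] M [ 0.03  -0.024 -0.054]
shift tool [-0.0012 -0.0009  0.0054] turn 0.001
```

```bash
python3 -m pendant '[[-0.1,-0.0012,-0.0007,0.002,0],[-0.1,0,0,0,0]]'
python3 -m pendant '[[-0.1,0,0,0.002,0],[-0.1,0,0,0,0]]'
python3 -m pendant '[[-0.1,0,0,0.002,0],[-0.1,0,0,0,0]]'
python3 -c "
from h import *
rel(.4695,-.084,.08,149)"
```

```text
clock: 13.22
tcp_pos: [0.4696, -0.0839, 0.0836]
orientation: [0.0, -0.493, 0.87, 0.0]
wrist_force: [-1.1, 0.1, -1.9]
finger_gap: 0.0449
grip_force: 32.0
clock: 13.48
tcp_pos: [0.4694, -0.0839, 0.0815]
orientation: [-0.0, -0.493, 0.87, 0.0]
wrist_force: [0.4, -0.6, -2.0]
finger_gap: 0.0452
grip_force: 32.0
clock: 13.72
tcp_pos: [0.4694, -0.0839, 0.0795]
orientation: [-0.0, -0.493, 0.87, 0.0]
wrist_force: [1.0, 0.6, -1.8]
finger_gap: 0.0452
grip_force: 32.0
t 13.72 tcp [ 0.4694 -0.0839  0.0795] yhead 149.08 tilt 0.02 q6 -1.377 gap 0.0452 F [ 0.95  0.6  -1.75] M [-0.006  0.007 -0.011]
shift tool [ 0.     -0.0001 -0.0005] turn 0.001
```

```bash
for i in 1 ; do python3 -m pendant '[[-0.1,0,0,0.0015,0],[-0.1,0,0,0,0]]'|grep -E 'pos|wrist'; done
python3 -m pendant '[[-0.1,0,0,0.0015,0],[-0.1,0,0,0,0]]'|grep -E 'pos|wrist'
python3 -m pendant '[[-0.1,0,0,0.0015,0],[-0.1,0,0,0,0]]'|grep -E 'pos|wrist'
python3 -c "
from h import *
rel(.4695,-.084,.0692,149)"
```

```text
tcp_pos: [0.4695, -0.0839, 0.078]
wrist_force: [0.2, 0.5, -1.1]
tcp_pos: [0.4694, -0.0839, 0.0765]
wrist_force: [0.2, -0.1, -2.0]
tcp_pos: [0.4694, -0.0839, 0.075]
wrist_force: [0.6, 0.3, -2.3]
t 14.47 tcp [ 0.4694 -0.0839  0.075 ] yhead 149.08 tilt 0.02 q6 -1.377 gap 0.0459 F [ 0.6   0.26 -2.34] M [-0.019  0.028  0.021]
shift tool [ 0.     -0.0001  0.0058] turn 0.001
```

```bash
python3 -m pendant '[[-0.1,0,0,0.0015,0],[-0.1,0,0,0,0]]'|grep -E 'pos|wrist'
python3 -m pendant '[[-0.1,0,0,0.001,0],[-0.1,0,0,0,0]]'|grep -E 'pos|wrist'
python3 -m pendant '[[-0.1,0,0,0.001,0],[-0.1,0,0,0,0]]'|grep -E 'pos|wrist'
```

```text
tcp_pos: [0.4695, -0.0839, 0.0742]
wrist_force: [-1.7, 0.9, 5.0]
tcp_pos: [0.4696, -0.084, 0.074]
wrist_force: [-4.7, 1.3, 11.5]
tcp_pos: [0.4696, -0.084, 0.0738]
wrist_force: [-6.6, 1.9, 19.5]
```

```bash
python3 -m pendant '[[-0.1,0,0,-0.001,0],[-0.1,0,0,0,0.05],[-0.1,0,0,0,0.05],[-0.1,0,0,0.0005,0.05],[-0.1,0,0,0.0005,0.05]]'
python3 -c "
from h import *
rel(.4695,-.084,.0692,149)"
```

```text
clock: 15.85
tcp_pos: [0.4699, -0.0838, 0.0734]
orientation: [0.001, -0.403, 0.915, -0.0]
wrist_force: [-3.7, 2.5, 16.2]
finger_gap: 0.0453
grip_force: 34.0
t 15.85 tcp [ 0.4699 -0.0838  0.0734] yhead 137.57 tilt 0.08 q6 -1.175 gap 0.0453 F [-3.73  2.47 16.21] M [0.634 1.365 0.22 ]
shift tool [0.0005 0.0001 0.0042] turn -0.199
```

```bash
python3 -m pendant '[[-0.1,0,0,0,0.08],[-0.1,0,0,0.0002,0.08],[-0.1,0,0,0.0003,0.08],[-0.1,0,0,0.0004,0.08]]'
python3 -c "
from h import *
rel(.4695,-.084,.0692,149)"
```

```text
clock: 16.35
tcp_pos: [0.4695, -0.0839, 0.0717]
orientation: [0.0, -0.252, 0.968, -0.0]
wrist_force: [-3.5, 0.8, 8.7]
finger_gap: 0.0453
grip_force: 33.1
t 16.35 tcp [ 0.4695 -0.0839  0.0717] yhead 119.16 tilt 0.02 q6 -0.854 gap 0.0453 F [-3.46  0.84  8.71] M [0.317 0.978 0.152]
shift tool [ 0.     -0.0001  0.0025] turn -0.521
```

```bash
python3 -m pendant '[[-0.1,0,0,0.0004,0.1],[-0.1,0,0,0.0005,0.1],[-0.1,0,0,0.0006,0.1],[-0.1,0,0,0.0006,0.1],[-0.1,0,0,0.0006,0.1],[-0.1,0,0,0.0006,0.1]]'
python3 -c "
from h import *
rel(.4695,-.084,.058,149)"
```

```text
clock: 17.1
tcp_pos: [0.4693, -0.084, 0.0682]
orientation: [-0.0, 0.046, 0.999, -0.0]
wrist_force: [-3.0, 0.6, 7.6]
finger_gap: 0.0454
grip_force: 33.1
t 17.1 tcp [ 0.4693 -0.084   0.0682] yhead 84.74 tilt 0.03 q6 -0.254 gap 0.0454 F [-2.95  0.56  7.65] M [0.094 0.933 0.14 ]
shift tool [-0.0002  0.0001  0.0102] turn -1.122
```

```bash
python3 -m pendant '[[-0.1,0,0,0.0006,0.1],[-0.1,0,0,0.0006,0.1],[-0.1,0,0,0.0006,0.1],[-0.1,0,0,0.0006,0.1],[-0.1,0,0,0.0006,0.1],[-0.1,0,0,0.0006,0.1]]'
python3 -m pendant '[[-0.1,0,0,0.0006,0.1],[-0.1,0,0,0.0006,0.1]]'
python3 -c "
from h import *
rel(.4695,-.084,.058,149)"
```

```text
clock: 17.85
tcp_pos: [0.4691, -0.084, 0.0647]
orientation: [-0.0, 0.339, 0.941, -0.0]
wrist_force: [-3.9, 0.4, 7.5]
finger_gap: 0.0454
grip_force: 33.1
clock: 18.1
tcp_pos: [0.469, -0.0842, 0.0636]
orientation: [-0.0, 0.431, 0.902, -0.001]
wrist_force: [-5.2, 0.8, 11.2]
finger_gap: 0.0456
grip_force: 33.4
t 18.1 tcp [ 0.469  -0.0842  0.0636] yhead 38.91 tilt 0.07 q6 0.546 gap 0.0456 F [-5.17  0.76 11.17] M [0.086 1.423 0.215]
shift tool [-0.0002  0.0005  0.0056] turn -1.921
```

```bash
python3 -m pendant '[[-0.1,0,0,0.0003,0.05],[-0.1,0,0,0.0003,0.05]]'
python3 -m pendant '[[-0.1,0,0,0.0003,0.05],[-0.1,0,0,0.0003,0.05]]'
python3 -c "
from h import *
rel(.4695,-.084,.058,149)"
```

```text
clock: 18.35
tcp_pos: [0.4689, -0.0841, 0.063]
orientation: [-0.0, 0.475, 0.88, -0.001]
wrist_force: [-4.7, 1.6, 11.6]
finger_gap: 0.0453
grip_force: 33.5
clock: 18.6
tcp_pos: [0.4689, -0.0841, 0.0624]
orientation: [-0.0, 0.518, 0.855, -0.001]
wrist_force: [-5.4, 0.3, 10.4]
finger_gap: 0.0457
grip_force: 33.5
t 18.6 tcp [ 0.4689 -0.0841  0.0624] yhead 27.54 tilt 0.06 q6 0.745 gap 0.0457 F [-5.37  0.28 10.45] M [-0.041  1.447  0.112]
shift tool [-0.0002  0.0006  0.0044] turn -2.12
```

```bash
python3 -m pendant '[[-0.1,0.0002,-0.0004,0.0003,0.05],[-0.1,0,0,0.0002,0.05]]'
python3 -m pendant '[[-0.1,0,0,0.0003,0.05],[-0.1,0,0,0.0003,0.05]]'
python3 -c "
from h import *
rel(.4695,-.084,.058,149)"
```

```text
clock: 18.85
tcp_pos: [0.4687, -0.0842, 0.062]
orientation: [0.0, 0.561, 0.828, -0.0]
wrist_force: [-4.1, 0.6, 10.5]
finger_gap: 0.045
grip_force: 33.4
clock: 19.1
tcp_pos: [0.4686, -0.0841, 0.0614]
orientation: [0.0, 0.601, 0.799, -0.0]
wrist_force: [-4.9, 1.4, 10.9]
finger_gap: 0.0453
grip_force: 33.5
t 19.1 tcp [ 0.4686 -0.0841  0.0614] yhead 16.08 tilt 0.05 q6 0.944 gap 0.0453 F [-4.93  1.41 10.94] M [0.102 1.396 0.17 ]
shift tool [-0.0002  0.0009  0.0034] turn -2.32
```

```bash
python3 -m pendant '[[-0.1,0,0,0.0003,0.05],[-0.1,0,0,0.0003,0.05]]' | grep -E 'pos|wrist'
python3 -m pendant '[[-0.1,0,0,0.0003,0.05],[-0.1,0,0,0.0003,0.05]]'| grep -E 'pos|wrist'
python3 -m pendant '[[-0.1,0,0,0.0002,0.05],[-0.1,0,0,0.0003,0.05]]'| grep -E 'pos|wrist'
python3 -c "
from h import *
rel(.4695,-.084,.058,149)"
```

```text
tcp_pos: [0.4686, -0.0841, 0.0608]
wrist_force: [-5.1, 1.2, 11.0]
tcp_pos: [0.4685, -0.0841, 0.0602]
wrist_force: [-4.5, 1.3, 12.4]
tcp_pos: [0.4685, -0.084, 0.0598]
wrist_force: [-6.0, -0.2, 13.7]
t 19.85 tcp [ 0.4685 -0.084   0.0598] yhead -1.11 tilt 0.05 q6 1.244 gap 0.0449 F [-5.98 -0.21 13.71] M [0.22  1.545 0.129]
shift tool [0.     0.001  0.0018] turn -2.62
```

```bash
python3 -m pendant '[[-0.1,0,0,0.0002,0.05],[-0.1,0,0,0.0002,0.05]]' | grep -E 'pos|wrist'
python3 -m pendant '[[-0.1,0,0,0.0002,0.05]]'| grep -E 'pos|wrist'
python3 -c "
from h import *
rel(.4695,-.084,.058,149)"
```

```text
tcp_pos: [0.4685, -0.0839, 0.0596]
wrist_force: [-6.5, 0.9, 15.1]
tcp_pos: [0.4686, -0.0839, 0.0596]
wrist_force: [-6.0, 2.2, 17.0]
t 20.23 tcp [ 0.4686 -0.0839  0.0596] yhead -9.71 tilt 0.02 q6 1.394 gap 0.0451 F [-5.95  2.2  16.95] M [0.472 1.531 0.114]
shift tool [0.0001 0.0009 0.0016] turn -2.77
```

```bash
python3 -m pendant '[[-0.1,0,0,-0.0005,0.04],[-0.1,0,0,0,0.04]]' | grep -E 'pos|wrist'
python3 -c "
from h import *
rel(.4695,-.084,.058,149)
b=np.mean([snap('scene').astype(float) for _ in range(4)],0).clip(0,255).astype(np.uint8)
x,y=proj('scene',[.469,-.084,.04])[0].astype(int)
for z in(0,.0045):print(((proj('scene',[.469-.027*.59,-.084+.027*.81,.02+z])[0]-[x-24,y-24])*600/48).round(), ((proj('scene',[.469,-.084,.078+z])[0]-[x-24,y-24])*600/48).round())
r=24;cv2.imwrite('pics/c6.png',cv2.resize(b[y-r:y+r,x-r:x+r],(600,600),interpolation=cv2.INTER_CUBIC)[:,:,::-1])"
```

```text
tcp_pos: [0.4687, -0.0838, 0.0597]
wrist_force: [-5.0, 1.2, 12.0]
t 20.48 tcp [ 0.4687 -0.0838  0.0597] yhead -14.27 tilt 0.01 q6 1.474 gap 0.0452 F [-4.98  1.18 11.95] M [0.404 1.149 0.08 ]
shift tool [0.0001 0.0008 0.0017] turn -2.85
[286. 416.] [324. 191.]
[287. 403.] [326. 178.]
```

View pics/c6.png

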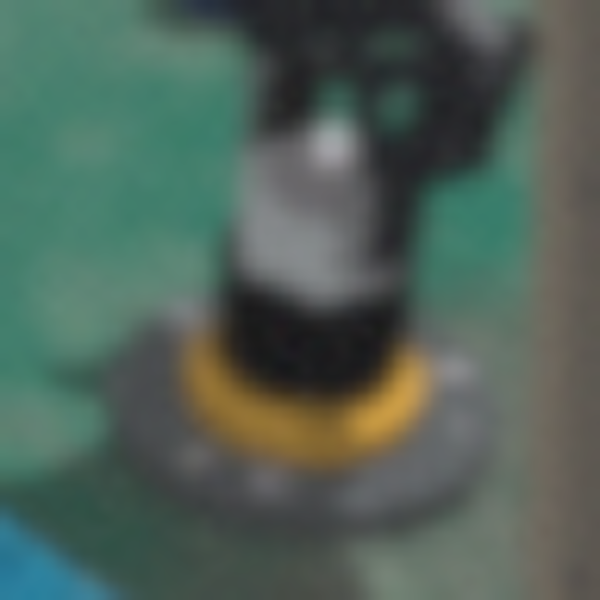

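The height is ambiguous: the skirt edge at row ~398 lies nearer the 4.5 mm short prediction (403) than the home one (416), and the mat's thickness makes my rim offset uncertain. I'll unscrew with the same grip and then find the rim offset by touching down on a bin floor of known height.

```bash
python3 -m pendant '[[-0.1,0,0,-0.001,0],[-0.1,0,0,-0.001,-0.08],[-0.1,0,0,-0.0009,-0.16],[-0.1,0,0,-0.0009,-0.16]]' | grep -E 'pos|wrist'
python3 -m pendant '[[-0.1,0,0,-0.0009,-0.16],[-0.1,0,0,-0.0009,-0.16],[-0.1,0,0,-0.0009,-0.16],[-0.1,0,0,-0.0009,-0.16]]' | grep -E 'pos|wrist'
python3 -c "
from h import *
rel(.4695,-.084,.058,149)"
```

```text
tcp_pos: [0.4688, -0.0836, 0.062]
wrist_force: [0.1, 2.2, -0.9]
tcp_pos: [0.469, -0.0838, 0.0656]
wrist_force: [0.5, 0.3, -2.5]
t 21.68 tcp [ 0.469  -0.0838  0.0656] yhead 45.68 tilt 0.04 q6 0.428 gap 0.0452 F [ 0.5   0.32 -2.48] M [ 0.194  0.089 -0.019]
shift tool [-0.0006  0.0002  0.0076] turn -1.803
```

```bash
python3 -m pendant '[[-0.1,0,0,-0.0009,-0.16],[-0.1,0,0,-0.0009,-0.16],[-0.1,0,0,-0.0009,-0.16],[-0.1,0,0,-0.0009,-0.16]]' | grep -E 'pos|wrist'
python3 -m pendant '[[-0.1,0,0,-0.0009,-0.16],[-0.1,0,0,-0.0009,-0.16],[-0.1,0,0,-0.0009,-0.16],[-0.1,0,0,-0.0009,-0.16]]' | grep -E 'pos|wrist'
python3 -m pendant '[[-0.1,0,0,-0.002,0],[-0.1,0,0,-0.002,0]]' | grep -E 'pos|wrist'
python3 -c "
from h import *
rel(.4695,-.084,.058,149)"
```

```text
tcp_pos: [0.469, -0.0837, 0.0692]
wrist_force: [0.4, 0.2, -1.2]
tcp_pos: [0.4691, -0.0838, 0.0728]
wrist_force: [-0.3, 0.4, -2.0]
tcp_pos: [0.4691, -0.084, 0.0771]
wrist_force: [-0.4, 0.7, -2.6]
t 22.93 tcp [ 0.4691 -0.084   0.0771] yhead 118.57 tilt 0.01 q6 -0.844 gap 0.0453 F [-0.45  0.65 -2.61] M [0.054 0.012 0.038]
shift tool [-0.0003 -0.0002  0.0191] turn -0.531
```

```bash
python3 -m pendant '[[-0.1,0,0,-0.03,0],[-0.1,0,0,-0.04,0],[-0.1,0,0,0,0]]' | grep -E 'pos|wrist'
python3 -c "
from h import *
rel(.630,.156,.15,119)"
```

```text
tcp_pos: [0.4716, -0.0849, 0.1503]
wrist_force: [0.4, 0.0, -2.3]
t 23.3 tcp [ 0.4716 -0.0849  0.1503] yhead 118.61 tilt 0.39 q6 -0.845 gap 0.0454 F [ 0.39  0.03 -2.28] M [ 0.01  -0.019  0.036]
shift tool [-0.2544  0.1357  0.0007] turn -0.007
```

```bash
python3 -m pendant '[[-0.1,-0.0424,0.0226,0,0],[-0.1,-0.0424,0.0226,0,0],[-0.1,-0.0424,0.0226,0,0],[-0.1,-0.0424,0.0226,0,0],[-0.1,-0.0424,0.0226,0,0],[-0.1,-0.0424,0.0226,0,0],[-0.1,0,0,0,0],[-0.1,0,0,0,0]]' | grep -E 'pos|wrist'
python3 -c "
from h import *
rel(.630,.156,.06,119)"
```

```text
tcp_pos: [0.6261, 0.157, 0.1456]
wrist_force: [0.1, -0.6, -1.7]
t 24.3 tcp [0.6261 0.157  0.1456] yhead 118.7 tilt 0.15 q6 -0.379 gap 0.0452 F [ 0.11 -0.58 -1.73] M [-0.019 -0.043 -0.018]
shift tool [-0.0032 -0.0028  0.0856] turn -0.005
```

```bash
python3 -m pendant '[[-0.1,-0.003,-0.003,0.04,0],[-0.1,0,0,0.04,0],[-0.1,0,0,0.014,0],[-0.1,0,0,0,0],[-0.1,0,0,0,0]]' | grep -E 'pos|wrist'
python3 -c "
from h import *
rel(.630,.156,.045,119)"
```

```text
tcp_pos: [0.6324, 0.1558, 0.0551]
wrist_force: [0.7, 0.4, -2.1]
t 24.93 tcp [0.6324 0.1558 0.0551] yhead 118.68 tilt 0.17 q6 -0.382 gap 0.0453 F [ 0.72  0.42 -2.08] M [-0.054 -0.037 -0.04 ]
shift tool [0.002  0.0013 0.0101] turn -0.006
```

```bash
python3 -m pendant '[[-0.1,0,0,0.006,0],[-0.1,0,0,0.004,0],[-0.1,0,0,0,0],[-0.1,0,0,0,0]]' | grep -E 'pos|wrist'
python3 -m pendant '[[-0.1,0,0,0.001,0],[-0.1,0,0,0,0]]' | grep -E 'pos|wrist'
python3 -m pendant '[[-0.1,0,0,0.001,0],[-0.1,0,0,0,0]]' | grep -E 'pos|wrist'
python3 -m pendant '[[-0.1,0,0,0.001,0],[-0.1,0,0,0,0]]' | grep -E 'pos|wrist'
```

```text
tcp_pos: [0.6311, 0.1561, 0.0432]
wrist_force: [0.7, -0.1, -1.9]
tcp_pos: [0.6311, 0.156, 0.0422]
wrist_force: [-0.1, -0.6, -2.0]
tcp_pos: [0.6311, 0.156, 0.0411]
wrist_force: [-0.5, -0.4, -1.4]
tcp_pos: [0.6311, 0.156, 0.0401]
wrist_force: [0.4, -0.3, -2.1]
```

```bash
python3 -m pendant '[[-0.1,0,0,0.0007,0],[-0.1,0,0,0,0]]' | grep -E 'pos|wrist'
python3 -m pendant '[[-0.1,0,0,0.0007,0],[-0.1,0,0,0,0]]' | grep -E 'pos|wrist'
python3 -m pendant '[[-0.1,0,0,0.0007,0],[-0.1,0,0,0,0]]' | grep -E 'pos|wrist'
```

```text
tcp_pos: [0.6312, 0.156, 0.0396]
wrist_force: [0.2, -1.0, -0.9]
tcp_pos: [0.6312, 0.156, 0.0395]
wrist_force: [-2.9, -0.3, 4.0]
tcp_pos: [0.6312, 0.156, 0.0395]
wrist_force: [-3.8, -1.1, 8.9]
```

The floor contact at TCP 0.0396 gives a rim offset of 35.6 mm. The rim therefore stopped about 4 mm above the flange, which makes the cap bad, and it is already in the red bin. I'll release it.

```bash
python3 -m pendant '[[-0.1,0,0,-0.001,0],[0.2,0,0,0,0],[0.4,0,0,0,0],[0.6,0,0,0,0],[0.6,0,0,0,0]]' | grep -E 'pos|wrist|gap'
python3 -m pendant '[[0.6,0,0,-0.02,0],[0.6,0,0,-0.04,0],[0.6,0,0,-0.05,0],[0.6,0,0,-0.05,0],[0.6,0.055,0.02,0,0],[0.6,0.055,0.02,0,0],[0.6,0.055,0.02,0,0],[0.6,0,0,0,0]]' | grep -E 'pos|wrist|gap'
python3 -c "
from h import *
rel(.630,.156,.045,119)
a=snap('top');b=snap('scene')
x,y=proj('scene',[.63,.156,.02])[0].astype(int);u,v=proj('top',[.63,.156,.02])[0].astype(int);print(x,y,u,v)
f=lambda i,u,v,r=40:cv2.resize(i[v-r:v+r,u-r:u+r],(400,400),interpolation=cv2.INTER_CUBIC)
cv2.imwrite('pics/c7.png',np.hstack([f(b,x,y),f(a,u,v)])[:,:,::-1])"
```

```text
tcp_pos: [0.6312, 0.156, 0.0389]
wrist_force: [0.3, 0.5, -0.3]
finger_gap: 0.0682
tcp_pos: [0.4519, 0.1289, 0.1984]
wrist_force: [0.5, 0.6, 0.5]
finger_gap: 0.068
t 28.55 tcp [0.4519 0.1289 0.1984] yhead 118.74 tilt 0.26 q6 -0.395 gap 0.068 F [0.55 0.58 0.52] M [ 0.014 -0.034 -0.009]
shift tool [-0.1698 -0.0622  0.1526] turn -0.005
311 237 338 207
```

View pics/c7.png

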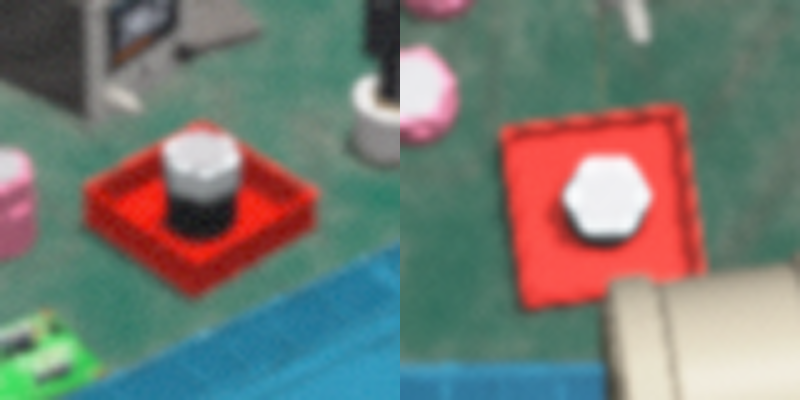

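The cap stands upright near the middle of the red bin, at about (200,185) left and (607,197) right, and the robot is clear.

```bash
python3 -c "
from workcell import env
print(env.hand_in())"
```

```text
the job is handed in; nothing more can be done
None
```

The cap is bad: it stopped about 4 mm above the brass flange, so I unscrewed it, stood it upright in the red bin and handed the job in at about 29 s; the hand-in returned no verdict.

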